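Lay out the slab glass on its pattern cards

TASK

Lay each of the four pieces of coloured slab glass on the pattern card that shows its outline, flat, centred and turned so that it fits the drawn shape. Glass chips easily, so set every piece down rather than dropping it, and leave the glass cutter and the pliers where they are.

Things in the scene. Friction and masses are not known exactly. Their poses are not given: they have to be found in the camera images.
- roundel_glass: Slab of opaque amber-orange glass, 22 mm thick, lying flat and loose on the bench, a round disc 50 mm in diameter. About 108 g. Origin: centre of its underside; z up; its turn does not matter.
- square_glass: Slab of opaque blue glass, 22 mm thick, lying flat and loose on the bench, a square 46 by 46 mm. About 116 g. Origin: centre of its underside; z up; x and y square to its sides.
- strip_glass: Slab of opaque red glass, 22 mm thick, lying flat and loose on the bench, a rectangle 90 mm long (x) by 30 mm wide (y). About 148 g. Origin: centre of its underside; z up; x along its length.
- hexagon_glass: Slab of opaque green glass, 22 mm thick, lying flat and loose on the bench, a long hexagon 84 mm from point to point (x) and 40 mm wide (y), with two parallel straight sides 44 mm long along x and a right-angled point at each end. About 141 g. Origin: centre of its underside; z up; x from point to point.
- roundel_card: White paper card, 108 (x) by 66 (y) by 2 mm thick, fixed flat on the bench, with a circle drawn at its centre: a black line 3.5 mm wide, 1.5 mm clear of the glass of that shape, pale orange inside. Origin: centre of its underside, below the outline's centre; z up; its turn does not matter to the round glass. The glass rests on its top, 2 mm above the origin.
- square_card: White paper card, 108 (x) by 66 (y) by 2 mm thick, fixed flat on the bench, with a square drawn at its centre: a black line 3.5 mm wide, 1.5 mm clear of the glass of that shape, pale blue inside. Origin: centre of its underside, below the outline's centre; z up; x and y square to the sides of the drawn square. The glass rests on its top, 2 mm above the origin.
- strip_card: White paper card, 108 (x) by 66 (y) by 2 mm thick, fixed flat on the bench, with a rectangle drawn at its centre: a black line 3.5 mm wide, 1.5 mm clear of the glass of that shape, pale red inside. Origin: centre of its underside, below the outline's centre; z up; x along the rectangle's length. The glass rests on its top, 2 mm above the origin.
- hexagon_card: White paper card, 108 (x) by 66 (y) by 2 mm thick, fixed flat on the bench, with a long hexagon drawn at its centre: a black line 3.5 mm wide, 1.5 mm clear of the glass of that shape, pale green inside. Origin: centre of its underside, below the outline's centre; z up; x from point to point of the drawn hexagon. The glass rests on its top, 2 mm above the origin.
- cutter: Bystander, leave alone: slim brass glass cutter with a steel head, 137 mm long (x), 13 mm wide, 12 mm high, lying loose near the middle of the work. Origin: on its underside near mid-length.
- pliers: Bystander, leave alone: glazier's pliers with steel jaws and two black handles, 170 mm long (y, jaws to +y), 54 mm wide, 16 mm high, lying loose beyond the work on the far side. Origin: on the underside, near mid-length.

How it is judged:
At the end, for the whole second after the job is handed in: Each glass piece lies flat and at rest on the card of its own shape, its centre within 12 mm of the outline's centre; the square, strip and hexagon are also turned to within 0.21 rad (12 degrees) of the outline, any turn that gives the same shape counting as equal (horizontal distance between roundel_glass and roundel_card below 0.012 m and z of roundel_glass in the frame of roundel_card below 0.004 m and angle between each of roundel_glass, square_glass, strip_glass, hexagon_glass's own z axis and vertical below 0.06 rad and linear speed of each of roundel_glass, square_glass, strip_glass, hexagon_glass below 0.02 m/s and horizontal distance between square_glass and square_card below 0.012 m and z of square_glass in the frame of square_card below 0.004 m and (angle between the x axis of square_glass and the x axis of square_card, either way round below 0.21 rad or angle between the x axis of square_glass and the y axis of square_card, either way round below 0.21 rad) and horizontal distance between strip_glass and strip_card below 0.012 m and z of strip_glass in the frame of strip_card below 0.004 m and angle between the x axis of strip_glass and the x axis of strip_card, either way round below 0.21 rad and horizontal distance between hexagon_glass and hexagon_card below 0.012 m and z of hexagon_glass in the frame of hexagon_card below 0.004 m and angle between the x axis of hexagon_glass and the x axis of hexagon_card, either way round below 0.21 rad); the robot touches nothing.
It fails at once if a piece of glass is dropped (falls free of the fingers faster than 0.6 m/s) ((linear speed of roundel_glass above 0.6 m/s and contact force between roundel_glass and the fingers below 0.05 N) or (linear speed of square_glass above 0.6 m/s and contact force between square_glass and the fingers below 0.05 N) or (linear speed of strip_glass above 0.6 m/s and contact force between strip_glass and the fingers below 0.05 N) or (linear speed of hexagon_glass above 0.6 m/s and contact force between hexagon_glass and the fingers below 0.05 N)).
It fails at once if the glass cutter is moved by more than 30 mm (distance of cutter from where it was at the start of the episode above 0.03 m).
It fails at once if the pair of pliers is moved by more than 30 mm (distance of pliers from where it was at the start of the episode above 0.03 m).
It also fails if it takes over 107 s, if anything falls off the work surface, if the arm or the gripper's body presses on something with over 40 N, if the wrist force passes 120 N, or if a joint passes its speed limit or range.

ROBOT

A 6-joint arm with a two-finger parallel gripper is mounted at the origin on the work surface. World frame = base frame: x ahead of the robot, y to its left, z up, the work surface at z = 0. Lengths are in m, angles in rad, forces in N, time in s.
With the tool pointing down it reaches from about 0.3 to 0.875 m from the base axis. Payload 6.4 kg.
Tool frame: the origin (TCP) lies at the very end of the fingers, on their centre line; the grasp point (between the pads) lies 19 mm behind it; z points along the fingers, x is the direction in which the jaws open and shut, and the axes are right-handed (so a half turn about z gives the same grasp; the last joint's range is limited). The gripper opens to 88 mm and grips with 3 to 60 N. Pads are 18 mm wide; open, the fingers measure 123 mm over their backs; the gripper's body (75 mm by 187 mm) begins 45 mm behind the grasp point.
Start: joints at [1.024, 0.181, 1.607, -0, 1.354, -0.206], TCP at [0.192, 0.542, 0.239] pointing down, gripper open.
Joint ranges: [-2.99, 2.99], [-0.89, 2.07], [0.3, 2.58], [-1.14, 4.28], [0, 2.63], [-3.12, 3.12]. Speed limits (rad/s): [2.57, 2.57, 3.01, 3.14, 3.14, 3.14].

INTERFACE

Orientations are given as a unit quaternion [w, x, y, z].
In Python, from station import manip gives the robot as it stands. Calls block until the motion is done:
- manip.move_ptp(position, orientation): joint-space move of the TCP to a pose.
- manip.servo_line(position, v=0.15, rot=None, contact_N=None): straight line of the TCP; rot=None keeps the orientation; v is the mean speed in m/s. With contact_N (N) it stops when the force on the tool has changed by that much, and returns True; else False.
- manip.goto_joints(angles): joint-space move.
- manip.let_go() and manip.grasp(force=None): open the fingers fully, or close them until they stop; force is the grip in N (None keeps the last).
- manip.sleep(seconds).
- manip.solve_ik(position, orientation): joint angles nearest the present ones, or None.
- manip.capture(name): name is "side" or "top"; returns (picture, depth): 420x560x3 uint8, red, green, blue; 420x560 float32, m along the optical axis (not along the pixel's ray), 0 where there is no reading.
- manip.calibration(name): a dict with "intrinsics" (3x3 intrinsics, pixels), "D" ([k1, k2, p1, p2, k3] as OpenCV has them; the pictures are not rectified), "R" (3x3) and "t" (3): a world point X has camera coordinates R X + t. Camera axes: x right, y down, z forward; pixel columns grow to the right and rows downward; lengths in m; the calibration is good to about 2 mm. A picture is of the moment at which its call begins. calibration takes no time and is no camera call.
A pose or a line that the arm cannot do raises manip.Unreachable and nothing moves.
- manip.sign_off(): hands the job in, once; it reports no verdict.
Readings, each from a call of its own:
- manip.current_t(): time.
- manip.current_qpos(): joint angles.
- manip.current_joint_velocities(): joint speeds.
- manip.current_joint_torque(): joint torques, N m.
- manip.current_tool_pos(): TCP position.
- manip.current_orientation(): TCP orientation.
- manip.current_force(): force on the tool from outside, world axes, zero at the start.
- manip.current_ft_torque(): the same for the moment, N m.
- manip.current_width(): opening from 0.0 (shut) to 1.0 (fully open).
Only numpy, scipy, OpenCV 4.12 (cv2) and the standard library are available. Lean on these libraries where they do the work, as an engineer would, in place of code of your own. Each camera call takes 0.05 s, during which the arm holds its last target. There are 200 camera calls.

## Working session

There is one attempt and no reset: what is moved stays moved. The work goes in short steps, each a Python script; the robot and the scene stay as the last script left them, time stands still between calls to the robot, and variables do not carry over. Pictures are saved under pics/ and viewed, about 12 in all and at most 16, crops included, and the job is handed in when it is done.

```bash
mkdir -p pics
python3 - <<'E'
from station import manip
import cv2,numpy as np
for n in("top","side"):
    p,d=manip.capture(n);c=manip.calibration(n)
    cv2.imwrite(f"pics/{n}0.png",p[:,:,::-1]);np.savez(f"pics/{n}0.npz",p=p,d=d)
    print(n,{k:np.round(v,4).tolist() for k,v in c.items()}, (-np.array(c['R']).T@c['t']).round(3))
print(manip.current_t(),manip.current_orientation(),manip.current_width())
E
```

```text
top {'intrinsics': [[526.2234, 0.0, 275.9453], [0.0, 526.2234, 215.5829], [0.0, 0.0, 1.0]], 'D': [-0.012, 0.0, 0.0, 0.0, 0.0], 'R': [[0.0023, -0.9998, 0.0175], [-0.9974, -0.0036, -0.0716], [0.0716, -0.0173, -0.9973]], 't': [-0.0074, 0.616, 1.1313]} [0.533 0.014 1.172]
side {'intrinsics': [[539.1497, 0.0, 275.6407], [0.0, 539.1497, 210.4934], [0.0, 0.0, 1.0]], 'D': [-0.041, 0.0, 0.0, 0.0, 0.0], 'R': [[0.8796, -0.4752, 0.0207], [-0.299, -0.5863, -0.7529], [0.37, 0.6561, -0.6578]], 't': [-0.5331, 0.2153, 1.0217]} [ 0.155 -0.797  0.845]
0.1 [ 3.07446074e-04  8.16777274e-01  5.76952574e-01 -7.19391855e-04] 0.9990578672183013
```

View pics/top0.png

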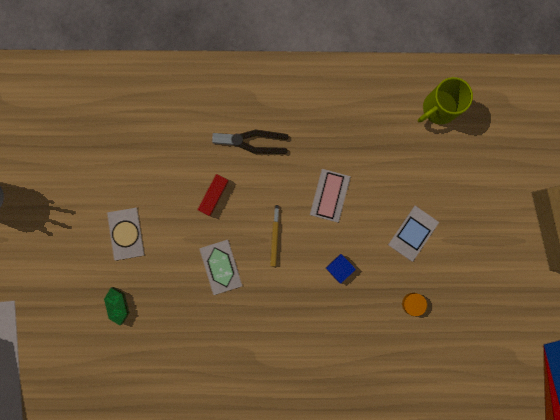

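View pics/side0.png

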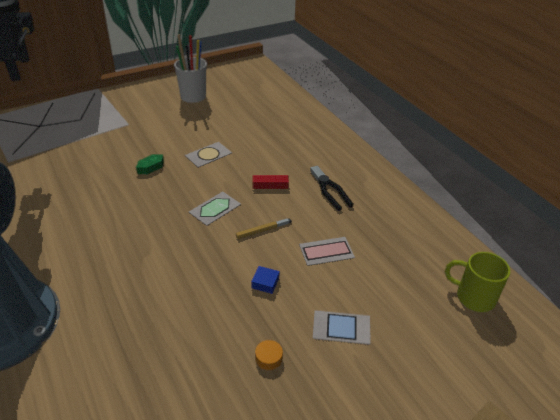

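Top view: the glass is at orange (415,305), blue (341,268), red (213,195) and green (117,306). The cards are at round (125,234), hexagon (221,267), strip (330,195) and square (414,233). The cutter is at (276,237) and the pliers at (250,142). The side view shows all of these clearly as well. Next I'll measure positions.

```bash
cat > vis.py <<'E'
import numpy as np,cv2
from station import manip
HUE={'roundel':(8,22),'square':(100,128),'strip':(-8,7),'hexagon':(45,85)}
def rays(n,uv):
    c=manip.calibration(n);R=np.array(c['R']);t=np.array(c['t'])
    xy=cv2.undistortPoints(np.float64(uv).reshape(-1,1,2),np.array(c['intrinsics']),np.array(c['D'])).reshape(-1,2)
    return -R.T@t, np.c_[xy,np.ones(len(xy))]@R
def plane(n,uv,z):
    o,d=rays(n,uv); return o+d*((z-o[2])/d[:,2])[:,None]
def cloud(n,uv,dep):
    o,d=rays(n,uv); return o+d*dep[uv[:,1],uv[:,0]][:,None]
def blob(m):
    k,l,s,_=cv2.connectedComponentsWithStats(m.astype(np.uint8)); i=1+np.argmax(s[1:,4]); return l==i
def find(n,p,dep,kind,card,roi=None):
    h=cv2.cvtColor(p,cv2.COLOR_RGB2HSV).astype(int);a,b=HUE[kind]
    H=np.where(h[...,0]>150,h[...,0]-180,h[...,0])
    m=(H>=a)&(H<=b+(8 if card else 0))
    m&=((h[...,1]>40)&(h[...,1]<150)&(h[...,2]>135)) if card else ((h[...,1]>175)&(h[...,2]>40))
    if roi is not None: m&=roi
    return blob(m)
def tri(a,b):
    (o,d),(q,e)=a,b; d=d[0];e=e[0]
    s=np.linalg.lstsq(np.c_[d,-e],q-o,rcond=None)[0]; P,Q=o+s[0]*d,q+s[1]*e
    return (P+Q)/2,np.linalg.norm(P-Q)
def pose(xy,kind):
    xy=np.float32(xy*1000);hull=cv2.convexHull(xy);M=cv2.moments(hull);c=np.array([M['m10'],M['m01']])/M['m00']/1000
    if kind=='square': ang=np.radians(cv2.minAreaRect(xy)[2])
    else: ang=.5*np.arctan2(2*M['mu11'],M['mu20']-M['mu02'])
    r=(xy/1000-c)@np.array([[np.cos(ang),-np.sin(ang)],[np.sin(ang),np.cos(ang)]])
    return c,ang,np.ptp(r,axis=0)
def roi_near(n,xy,rad=.07):
    v,u=np.mgrid[:420,:560];q=plane(n,np.c_[u.ravel(),v.ravel()],0.01)[:,:2]
    return (np.hypot(*(q-xy).T)<rad).reshape(420,560)
E
cat > m.py <<'E'
from vis import *
import json
F={n:np.load(f'pics/{n}0.npz') for n in('top','side')}
seed={'roundel':((415,305),(125,234)),'square':((341,268),(414,233)),'strip':((213,195),(330,195)),'hexagon':((117,306),(221,267))}
out={}
for k in HUE:
  for card in(0,1):
    s=plane('top',[seed[k][card]],.01)[0,:2]; r={};z0=.002 if card else .022; msg=[]; xyz={}
    for n in F:
        p,d=F[n]['p'],F[n]['d']; m=find(n,p,d,k,card,roi_near(n,s)); uv=np.argwhere(m)[:,::-1]
        C=cloud(n,uv,d); zt=np.percentile(C[:,2],70) 
        if not card: uv=uv[C[:,2]>.015]   # top face only
        q=plane(n,uv,z0)[:,:2]; c,a,e=pose(q,k); r[n]=(c,a)
        xyz[n]=rays(n,[uv.mean(0)])
        msg+= [n,c.round(4),'a%.1f'%np.degrees(a),(e*1000).round(),'zdep %.4f'%zt,len(uv)]
    P,g=tri(xyz['top'],xyz['side'])
    print(k,'card' if card else 'glass',*msg,'tri',P.round(4),'gap%.4f'%g,'reach%.3f'%np.hypot(*P[:2]))
    out[k+str(card)]=[*r['top'][0],r['top'][1]]
json.dump(out,open('poses.json','w'))
E
python3 m.py
```

```text
roundel glass top [ 0.4239 -0.3076] a64.5 [52. 49.] zdep 0.0236 430 side [ 0.4241 -0.31  ] a62.3 [52. 47.] zdep 0.0227 542 tri [ 0.4239 -0.3087  0.0201] gap0.0012 reach0.524
roundel card top [0.5766 0.3287] a-1.6 [51. 49.] zdep 0.0045 412 side [0.5789 0.3343] a1.5 [50. 49.] zdep 0.0052 164 tri [0.5764 0.3276 0.0067] gap0.0002 reach0.663
square glass top [ 0.5012 -0.1463] a44.7 [45. 44.] zdep 0.0237 429 side [ 0.5009 -0.1498] a44.0 [49. 45.] zdep 0.0232 378 tri [ 0.5016 -0.1471  0.0186] gap0.0013 reach0.523
square card top [ 0.5793 -0.3139] a55.0 [46. 47.] zdep 0.0045 425 side [ 0.5814 -0.3101] a55.5 [47. 46.] zdep 0.0041 485 tri [ 0.5792 -0.3127  0.006 ] gap0.0001 reach0.658
strip glass top [0.6624 0.1339] a-26.6 [89. 30.] zdep 0.0232 543 side [0.6614 0.1302] a-25.3 [86. 40.] zdep 0.0228 301 tri [0.6627 0.1342 0.0194] gap0.0011 reach0.676
strip card top [ 0.664  -0.1261] a-14.2 [91. 30.] zdep 0.0045 539 side [ 0.6666 -0.1226] a-15.0 [92. 31.] zdep 0.0045 421 tri [ 0.6635 -0.1257  0.0059] gap0.0001 reach0.675
hexagon glass top [0.4045 0.337 ] a53.5 [42. 38.] zdep 0.0238 161 side [0.3965 0.3266] a73.4 [27. 13.] zdep 0.0212 16 tri [0.4008 0.3409 0.01  ] gap0.0028 reach0.526
hexagon card top [0.5036 0.1168] a16.5 [81. 40.] zdep 0.0047 449 side [0.505  0.1215] a16.7 [80. 41.] zdep 0.0049 293 tri [0.5033 0.1172 0.0051] gap0.0016 reach0.517
```

Every piece except the green glass matches its given size, and the heights agree to within the calibration error: about 20–23 mm for glass and 4–6 mm for cards. The green mask only catches part of the piece, so I'll fix its hue and value range.

```bash
python3 - <<'E'
import numpy as np,cv2
for n,b in(('top',(285,328,100,132)),('side',(152,174,134,166))):
    p=np.load(f'pics/{n}0.npz')['p'][b[0]:b[1],b[2]:b[3]]
    h=cv2.cvtColor(p,cv2.COLOR_RGB2HSV); s=h[(p[...,1]>p[...,0]*1.4)]
    print(n,len(s),np.percentile(s,[1,10,50,90,99],axis=0).tolist())
E
sed -i "s/'hexagon':(45,85)/'hexagon':(40,95)/; s/h\[...,1\]>175)&(h\[...,2\]>40)/h[...,1]>175)\&(h[...,2]>25)/" vis.py; python3 m.py | grep -E "hexagon|glass"
```

```text
top 578 [[45.54, 126.0, 32.620000000000005], [59.0, 156.0, 65.0], [64.0, 176.0, 72.0], [67.0, 201.0, 85.0], [69.0, 227.23000000000002, 95.0]]
side 389 [[52.0, 97.88, 32.76], [63.0, 129.60000000000002, 38.0], [70.0, 166.0, 84.0], [72.0, 186.0, 95.0], [73.12, 196.0, 104.24000000000001]]
roundel glass top [ 0.4239 -0.3076] a64.5 [52. 49.] zdep 0.0236 430 side [ 0.4241 -0.31  ] a62.3 [52. 47.] zdep 0.0227 542 tri [ 0.4239 -0.3087  0.0201] gap0.0012 reach0.524
square glass top [ 0.5012 -0.1463] a44.7 [45. 44.] zdep 0.0237 429 side [ 0.5009 -0.1498] a44.0 [49. 45.] zdep 0.0232 378 tri [ 0.5016 -0.1471  0.0186] gap0.0013 reach0.523
strip glass top [0.6624 0.1339] a-26.6 [89. 30.] zdep 0.0232 543 side [0.6614 0.1302] a-25.3 [86. 40.] zdep 0.0228 301 tri [0.6627 0.1342 0.0194] gap0.0011 reach0.676
hexagon glass top [0.4046 0.3367] a68.1 [41. 39.] zdep 0.0237 162 side [0.4232 0.3242] a22.8 [42. 19.] zdep 0.0174 18 tri [0.4132 0.333  0.0195] gap0.0214 reach0.531
hexagon card top [0.5036 0.1168] a16.5 [81. 40.] zdep 0.0047 449 side [0.505  0.1215] a16.7 [80. 41.] zdep 0.0049 293 tri [0.5033 0.1172 0.0051] gap0.0016 reach0.517
```

```bash
sed -i "s/h\[...,1\]>175)/h[...,1]>(100 if kind=='hexagon' else 175))/" vis.py; python3 m.py | grep -E "hexagon"
cat > act.py <<'E'
from vis import *
import json
from scipy.spatial.transform import Rotation as Ro
ZH=.15
def quat(yaw):  # tool down, jaw axis (tool x) at yaw in world
    q=(Ro.from_euler('z',yaw)*Ro.from_euler('x',np.pi)).as_quat(); return [q[3],*q[:3]]
def q6(p,yaw):  # half turn that keeps the last joint nearest its mid range
    best=None
    for k in(-1,0,1):
        s=manip.solve_ik(p,quat(yaw+k*np.pi))
        if s is not None and (best is None or abs(s[5])<best[0]): best=(abs(s[5]),yaw+k*np.pi)
    return best[1]
def pick(xy,yaw,z=.004):
    yaw=q6([*xy,ZH],yaw); manip.let_go(); manip.move_ptp([*xy,ZH],quat(yaw))
    manip.servo_line([*xy,.04],v=.2)
    hit=manip.servo_line([*xy,z],v=.06,contact_N=8)
    manip.grasp(30); w=manip.current_width()*88
    print('pick hit',hit,'tcp',np.round(manip.current_tool_pos(),4),'width mm %.1f'%w)
    manip.servo_line([*xy,ZH],v=.15); print('after lift width %.1f t %.1f'%(manip.current_width()*88,manip.current_t()),flush=True)
    return yaw
def place(xy,yaw,z=.0065):
    yaw=q6([*xy,ZH],yaw); manip.move_ptp([*xy,ZH],quat(yaw))
    manip.servo_line([*xy,.03],v=.15)
    hit=manip.servo_line([*xy,z-.003],v=.03,contact_N=5)
    print('place hit',hit,'tcp',np.round(manip.current_tool_pos(),4),'width %.1f'%(manip.current_width()*88))
    manip.let_go(); manip.servo_line([*xy,ZH],v=.2); print('t %.1f'%manip.current_t(),flush=True)
P=json.load(open('poses.json'))
J=dict(roundel=0,square=0,strip=np.pi/2,hexagon=np.pi/2)  # jaw axis relative to piece x
E
```

```text
hexagon glass top [0.4192 0.3404] a14.7 [80. 42.] zdep 0.0234 580 side [0.4186 0.3385] a24.4 [82. 54.] zdep 0.0232 281 tri [0.419  0.3407 0.0206] gap0.0003 reach0.540
hexagon card top [0.5036 0.1168] a16.5 [81. 40.] zdep 0.0047 449 side [0.505  0.1215] a16.7 [80. 41.] zdep 0.0049 293 tri [0.5033 0.1172 0.0051] gap0.0016 reach0.517
```

Run:
```python
from act import *
k='square'; g,c=P[k+'0'],P[k+'1']
pick(g[:2],g[2]); place(c[:2],c[2])
p,d=manip.capture('top'); cv2.imwrite('pics/top1.png',cv2.resize(p[170:340,260:490,::-1],None,fx=3,fy=3))
```

```text
pick hit False tcp [ 0.5013 -0.1463  0.0041] width mm 45.8
after lift width 45.7 t 6.3
place hit True tcp [ 0.5789 -0.3136  0.006 ] width 45.9
t 12.0
```

View pics/top1.png

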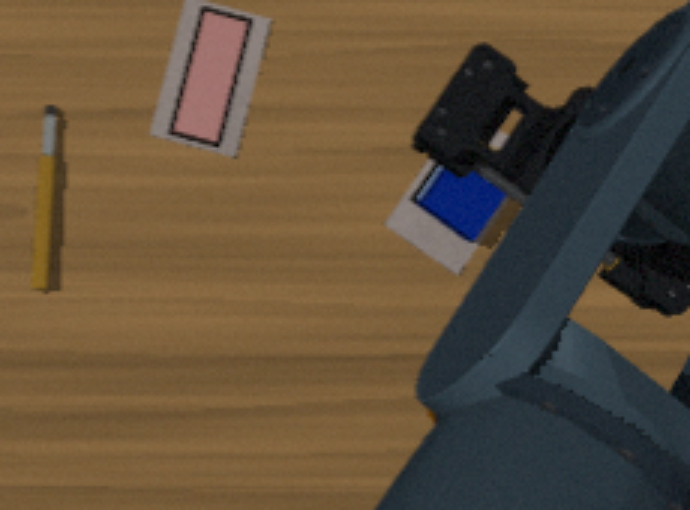

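The blue square is on its card inside the drawn outline, with its visible corner at about (470,240) in the crop. The arm hides the rest. The method works, so I'll do the strip, hexagon and roundel the same way.

Run:
```python
from act import *
for k in('strip','hexagon','roundel'):
    g,c=P[k+'0'],P[k+'1']
    off=J[k]
    if k=='roundel': g[2]=c[2]=np.arctan2(g[1],g[0])
    pick(g[:2],g[2]+off)
    if not 20<manip.current_width()*88<60: print('BAD GRASP',k);break
    place(c[:2],c[2]+off)
manip.goto_joints([-1.9,.18,1.6,0,1.35,0])
for n in('top','side'):
    p,d=manip.capture(n);np.savez(f'pics/{n}2.npz',p=p,d=d);cv2.imwrite(f'pics/{n}2.png',p[:,:,::-1])
for k in HUE:
    c=np.array(P[k+'1'])
    for n in('top','side'):
        F=np.load(f'pics/{n}2.npz');m=find(n,F['p'],F['d'],k,0,roi_near(n,c[:2]))
        uv=np.argwhere(m)[:,::-1];C=cloud(n,uv,F['d']);uv=uv[C[:,2]>.018]
        q,a,e=pose(plane(n,uv,.024)[:,:2],k)
        print(k,n,'off mm',((q-c[:2])*1000).round(1),'dang',round(np.degrees(a-c[2]),1),(e*1000).round(),'z',np.percentile(C[:,2],[50,90]).round(4))
print(manip.current_t())
```

```text
pick hit False tcp [0.6624 0.1339 0.004 ] width mm 29.7
after lift width 29.7 t 17.9
place hit True tcp [ 0.6636 -0.126   0.0059] width 29.4
t 23.6
pick hit False tcp [0.4192 0.3404 0.004 ] width mm 39.9
after lift width 39.3 t 29.6
place hit True tcp [0.5032 0.1167 0.006 ] width 39.4
t 35.3
pick hit False tcp [ 0.4241 -0.3078  0.0042] width mm 49.6
after lift width 49.3 t 40.3
place hit True tcp [0.5762 0.3286 0.0061] width 49.1
t 45.9
roundel top off mm [-4.  -2.4] dang 108.4 [51. 49.] z [0.024 0.027]
roundel side off mm [-5.5 -5.2] dang 108.2 [68. 44.] z [0.0243 0.0272]
square top off mm [-5.5  4.6] dang -0.6 [47. 47.] z [0.0243 0.0272]
square side off mm [-6.9  0.9] dang 0.9 [56. 43.] z [0.0237 0.0262]
strip top off mm [-5.9  2.3] dang -0.0 [90. 29.] z [0.0241 0.0271]
strip side off mm [-6.2  0.1] dang 2.1 [91. 37.] z [0.0237 0.0265]
hexagon top off mm [-4.9  0. ] dang 0.2 [79. 40.] z [0.0242 0.0271]
hexagon side off mm [-6.  -2.4] dang 8.1 [81. 47.] z [0.0241 0.027 ]
49.9083
```

View pics/top2.png

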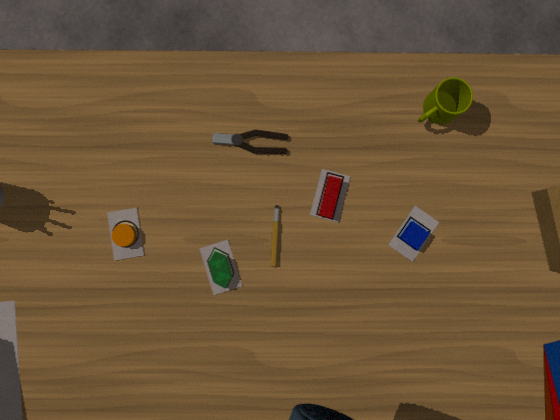

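View pics/side2.png

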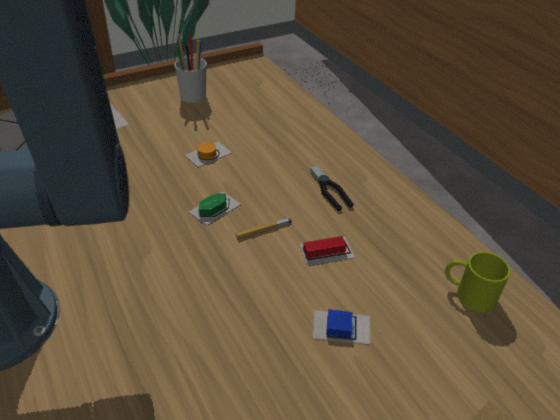

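All four pieces are on their cards, but each reads about 5 mm towards −x. I'll take a closer look before deciding whether to nudge them.

Run:
```python
import cv2,numpy as np
a=cv2.imread('pics/top2.png')
t=[cv2.resize(a[v-32:v+33,u-38:u+39],(390,300),interpolation=cv2.INTER_CUBIC) for u,v in((125,234),(221,267),(330,195),(414,233))]
cv2.imwrite('pics/crop2.png',np.clip(np.vstack([np.hstack(t[:2]),np.hstack(t[2:])])*1.6,0,255).astype(np.uint8))
```

```text
(no output)
```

View pics/crop2.png

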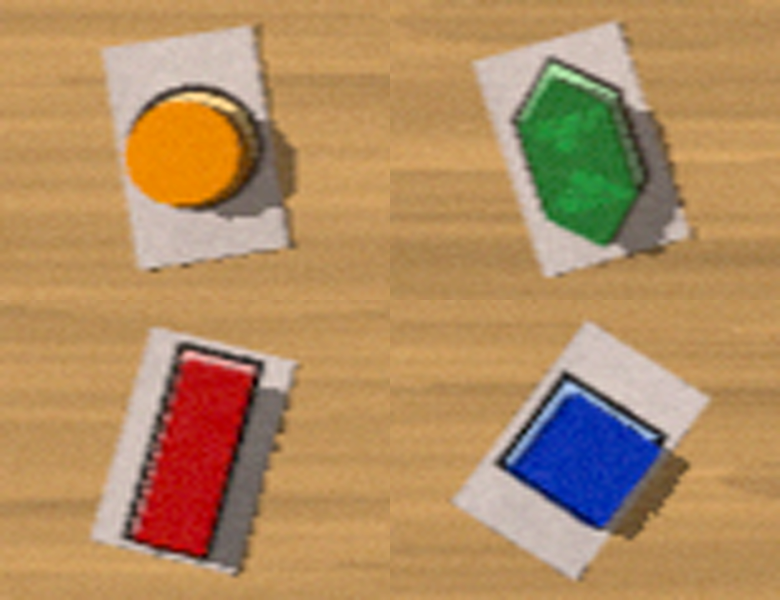

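The shift is real: a pale gap shows on the upper (+x) side of every piece, about 5 mm, and 7 mm for the square. That is inside the 12 mm limit. There is time to correct it, though, so I'll regrip each piece where it was released, lift it 15 mm, shift it by the measured offset and set it down.

Run:
```python
from act import *
OFF=dict(square=(-5.5,4.6),strip=(-5.9,2.3),hexagon=(-4.9,0),roundel=(-4,-2.4))
for k in('square','strip','hexagon','roundel'):
    if manip.current_t()>90: print('skip',k);continue
    c=P[k+'1'];xy=np.array(c[:2]);yaw=c[2]+J[k]
    if k=='roundel': yaw=np.arctan2(P[k+'0'][1],P[k+'0'][0])
    yaw=q6([*xy,.1],yaw);n=xy-np.array(OFF[k])/1000
    manip.move_ptp([*xy,.1],quat(yaw))
    manip.servo_line([*xy,.0065],v=.08,contact_N=8); manip.grasp(30)
    w=manip.current_width()*88
    manip.servo_line([*xy,.022],v=.08); manip.servo_line([*n,.022],v=.05)
    hit=manip.servo_line([*n,.0035],v=.03,contact_N=5); z=manip.current_tool_pos()[2]
    manip.let_go(); manip.servo_line([*n,.1],v=.15)
    print(k,'w %.1f hit %s z %.4f t %.1f'%(w,hit,z,manip.current_t()),flush=True)
manip.goto_joints([-1.9,.18,1.6,0,1.35,0])
p,d=manip.capture('top');cv2.imwrite('pics/top3.png',p[:,:,::-1])
for k in HUE:
    c=np.array(P[k+'1']);m=find('top',p,d,k,0,roi_near('top',c[:2]))
    uv=np.argwhere(m)[:,::-1];C=cloud('top',uv,d);uv=uv[C[:,2]>.018]
    q,a,e=pose(plane('top',uv,.024)[:,:2],k)
    print(k,'off mm',((q-c[:2])*1000).round(1),'dang',round(np.degrees(a-c[2]),1),(e*1000).round(),'z',np.percentile(C[:,2],[50,90]).round(4))
print(manip.current_t())
b=cv2.imread('pics/top0.png').astype(int)
for nm,(v0,v1,u0,u1) in dict(cutter=(200,270,262,290),pliers=(125,160,205,295)).items():
    print(nm,'mean change',abs(b-p[:,:,::-1])[v0:v1,u0:u1].mean().round(2))
a=p[:,:,::-1]
t=[cv2.resize(a[v-32:v+33,u-38:u+39],(390,300),interpolation=cv2.INTER_CUBIC) for u,v in((125,234),(221,267),(330,195),(414,233))]
cv2.imwrite('pics/crop3.png',np.clip(np.vstack([np.hstack(t[:2]),np.hstack(t[2:])])*1.6,0,255).astype(np.uint8))
```

```text
square w 45.5 hit True z 0.0063 t 57.1
strip w 29.3 hit True z 0.0063 t 63.1
hexagon w 39.5 hit True z 0.0064 t 69.0
roundel w 49.2 hit True z 0.0063 t 74.5
roundel off mm [-0.1 -0.4] dang 91.1 [50. 48.] z [0.024  0.0268]
square off mm [-0.4  0.4] dang -0.6 [47. 47.] z [0.0242 0.0269]
strip off mm [-0.2  0.2] dang 0.0 [90. 29.] z [0.0239 0.0269]
hexagon off mm [-0.6  0.5] dang 0.2 [79. 40.] z [0.024  0.0268]
78.4667
cutter mean change 2.21
pliers mean change 2.57
```

View pics/crop3.png

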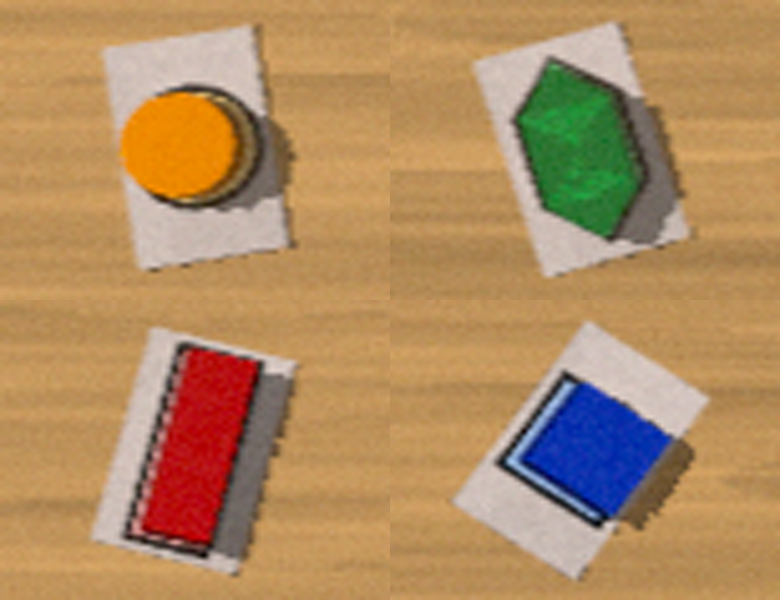

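In the close view all four pieces sit in their outlines. The roundel and square lean outward because the camera sees their tops 22 mm above the card at an angle. With rays cast at top-face height, every centre is within 1 mm. I'll hand the job in.

```bash
python3 -c "
from station import manip
manip.sign_off();print(manip.current_t())"
```

```text
the job is handed in; nothing more can be done
the job is handed in; nothing more can be done
```

All four pieces of glass were set down on the cards of their own shape, and the job was handed in shortly after t = 78.5 s (limit 107 s). No verdict is reported.

- **First placing:** the pieces came down about 5–7 mm off centre, which was within the limit. I gripped each one again and moved it by the measured offset.
- **Last check (top camera only):** every centre was within 0.8 mm of its outline. The square, strip and hexagon were turned to within 0.6° of it. The top faces read a median height of 24 mm, as expected for 22 mm glass lying on a 2 mm card.
- **Cutter and pliers:** comparing the first and last pictures showed only small brightness changes (2.2 and 2.6 grey levels on average), so they appear not to have moved.

**Checks that disagreed:**
- **Side view:** it differed from the top view by up to 5 mm and 8°, probably because side walls of the glass were included in its masks. I trusted the top view and did not repeat the side check after the correction.
- **Card heights:** these measured 4–7 mm instead of 2 mm, a few millimetres beyond the stated 2 mm calibration error. Contact while lowering confirmed the actual height.
- **Cause of the offset:** I did not find what caused the first 5 mm shift.

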